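Click the channel selector round to the green plug and start the test

TASK

On the blue switch box, turn the black channel selector click by click, pushing its handle sideways with a fingertip, until it has clicked in pointing at the socket that carries the green plug. Then press the orange start button all the way down and let it come up again. Do not pinch the handle, press start early, or disturb the plugs or anything else on the bench.

Things in the scene. Friction and masses are not known exactly. Their poses are not given: they have to be found in the camera images.
- switch_box: blue box with a bare metal top plate, fixed to the bench, 260 x 260 mm and 70 mm high. Origin under its centre on the bench, z up, x away from the button side: the start button lies on its -x side, the dial 15 mm to the +x side of its centre.
- dial_center (a point): the selector's vertical axis where it meets the top plate (70 mm above the bench); axes as the box's. Round it, on a circle of 90 mm radius, stand 11 sockets (white collars 6 mm high, 18 mm across), 24 degrees apart: socket 0 at +120 degrees (counterclockwise seen from above, from the box's +x), 5 at 0, 10 at -120. The plugs stand in sockets 1, 2, 8 and 9, in any order.
- selector (a joint): angle of the selector, rad, growing clockwise seen from above: 0 at socket 0, a click (detent) every 0.4189 (24 degrees), 4.189 at socket 10, stops just beyond. Starts at rest in the detent of socket 4, 5 or 6. A little past half way to the next socket a spring snaps it in; about 2 to 4 N near the end of the handle carry it over. Left alone it stays in its detent.
- selector_end (a point): middle of the handle's outer end face, 60 mm from the axis, 23 mm above the top plate; x points outward along the handle. The handle: black upright bar, a white line on top marking the pointing end, 14 mm wide, from 60 mm ahead of the axis to 22 mm behind it, 10 to 36 mm above the top plate, over a round skirt 48 mm across and 10 mm high.
- selector_aim (a point): the point that the selector points at: on the line of its handle, 90 mm from the axis, level with the top plate. In the detent of a socket it lies over that socket's centre.
- start_top (a point): middle of the top of the round orange start button, 26 mm across, in a black housing on the box's -x side, in the gap of the socket ring, 110 mm from the dial's axis; pressed straight down.
- start (a joint): travel of the start button in m: 0 up, 0.006 fully down; a spring (5 N fully down) brings it back.
- plug_green: green stub plug: brass foot, green cap 18 mm across and 22 mm tall; loose in one of the plug sockets, stands 30 mm above the box's top plate; body 20 g. Origin on its axis at its foot, level with the box's top plate. Not to be disturbed. It marks the wanted channel.
- plug_red: red stub plug: brass foot, red cap 18 mm across and 22 mm tall; loose in one of the plug sockets, stands 30 mm above the box's top plate; body 20 g. Origin on its axis at its foot, level with the box's top plate. Not to be disturbed.
- plug_yellow: yellow stub plug: brass foot, yellow cap 18 mm across and 22 mm tall; loose in one of the plug sockets, stands 30 mm above the box's top plate; body 20 g. Origin on its axis at its foot, level with the box's top plate. Not to be disturbed.
- plug_blue: blue stub plug: brass foot, blue cap 18 mm across and 22 mm tall; loose in one of the plug sockets, stands 30 mm above the box's top plate; body 20 g. Origin on its axis at its foot, level with the box's top plate. Not to be disturbed.
- tin: tin can, 52 mm across, 75 mm high, loose, beside the box; origin under its centre. Leave it alone.
- tin_lid: white plastic lid, 44 mm across, 10 mm high, loose. Origin under its centre. Leave it alone.
- resin_cup: small paper cup, 56 mm across, 45 mm high, loose. Origin under its centre. Leave it alone.
- module: black electronic module, 75 x 32 x 18 mm, loose, beside the box; origin under its centre. Leave it alone.
- screwdriver: screwdriver lying on the bench, loose; x along its length. Leave it alone.
- jar: amber glass jar, 48 mm across, 60 mm high, loose. Origin under its centre. Leave it alone.

How it is judged:
By the outcome, as a careful person would: the job done as asked, in the order asked, and still so for the second after the job is handed in, with the robot touching nothing.
It also fails if it takes over 59 s, if anything falls off the work surface, if the arm or the gripper's body presses on something with over 40 N, if the wrist force passes 120 N, or if a joint passes its speed limit or range.

ROBOT

A 6-joint arm with a two-finger parallel gripper is mounted at the origin on the work surface. World frame = base frame: x ahead of the robot, y to its left, z up, the work surface at z = 0. Lengths are in m, angles in rad, forces in N, time in s.
With the tool pointing down it reaches from about 0.325 to 0.775 m from the base axis. Payload 5.5 kg.
Tool frame: the origin (TCP) lies midway between the tips of the shut fingers; the grasp point (between the pads) lies behind it (env.grasp_offset is the z of the grasp point in the tool frame, in m); z points along the fingers, x is the direction in which the jaws open and shut, and the axes are right-handed (so a half turn about z gives the same grasp; the last joint's range is limited). The gripper opens to 85 mm and grips with 20 to 120 N. Pads are 22 mm wide; open, the fingers measure 114 mm over their backs; the gripper's body (76 mm by 85 mm) begins 54 mm behind the grasp point. The pads swing forward as they close: fully open they stand 13 mm farther back than shut.
Start: joints at [1.098, 0.091, 1.231, -0, 1.82, -0.057], TCP at [0.242, 0.549, 0.192] pointing down, gripper open.
Joint ranges: [-2.87, 2.87], [-0.86, 2.18], [0.17, 2.46], [-1.51, 4.65], [0.06, 2.69], [-2.65, 2.65]. Speed limits (rad/s): [2.57, 2.57, 3.01, 3.14, 3.14, 3.14].

INTERFACE

Orientations are given as a 3x3 rotation matrix whose columns are the frame's x, y, z axes.
In Python, from workcell import read_state, viewer, env, spotter gives the robot as it stands.
- The arm moves only by the tool play_rows, never from a script. Its argument "rows" is a list that holds one entry, the list of rows, each a list of 7 numbers: the opening in per cent of the stroke, from 0 (shut) to 100 (fully open), then the shift along the tool's x, y, z in cm, then the turn, a rotation vector about the tool's x, y, z in degrees. In form: [[[jaw, dx, dy, dz, ax, ay, az], ...]]. A call has 1 to 5 rows; each row is the pose to reach, as a shift and turn from the pose commanded when the call began, along the tool's axes at that moment; what a row does not reach only later rows make up. A row lasts 1/10 s, in which the tool goes at most 50 mm and 8.59 degrees, less where a joint would pass 70% of its speed; a pose out of reach is approached as far as the arm can. A call with a gripper value outside its range is refused whole. The fingers move at their own pace and stop on an object; the grip force is fixed at half the most. Time passes only in rows, so rows that repeat a pose let the fingers close. It gives the time, the measured TCP pose, the force and the opening at its end, in the units of the state.
- read_state(): the state, without advancing time (a new reading comes with each control period).
- viewer.grab_frame(name): name is "scene" or "top" or "wrist"; returns a dict with "img" (384x512x3 uint8, red, green, blue), "K" (3x3 intrinsics, pixels), "k1" (the pictures are not rectified: a ray, as slopes to the right and down, at radius r is drawn at 1 + k1 r^2 times it, then the intrinsics apply), "position" and "orientation" of the camera in the world; the wrist camera has in their place "mount" (4x4, takes a point from camera to tool coordinates, whose origin is the TCP and whose axes are the tool frame's). Camera axes: x right, y down, z forward; pixel columns grow to the right and rows downward; lengths in m; the calibration is good to about 2 mm. A picture is of the moment at which its call begins: read the wrist's pose just before it. There is no depth.
- env.sign_off(): hands the job in, once; it reports no verdict.
Trained networks look in a picture, given as the dict that the camera call returned (one of the last four; its "shot" number tells which), for a name from the list of things; names that differ only in an ending like _2 or _b are one class to them, and where a whole thing is asked for, a point or a joint stands for the part that bears it (a point fixed in the world has none). Each returns a list of dicts, best first, with "score" (0 to 1); they miss things now and then, are a little off and sometimes report something else, mostly with a low value. They report only what shows in the picture. A call takes as long as a camera call.
- spotter.outline_of(picture, label): "pixels" (384x512 bool, what is visible of it) and "bbox" ([left, top, right, bottom] in pixels, round what is visible of it).
The state is a dict: "t": time; "qpos": joint angles; "joint_velocities": joint speeds; "tau": joint torques, N m; "position": TCP position; "ee_rot": TCP orientation; "wrist_force": force on the tool from outside, world axes, zero at the start; "torque": the same for the moment, N m; "finger_gap": finger opening in m.
Only numpy, scipy, OpenCV 4.12 (cv2) and the standard library are available. Lean on these libraries where they do the work, as an engineer would, in place of code of your own. Each camera call takes 0.05 s, during which the arm holds its last target. There are 200 camera calls.

## Working session

There is one attempt and no reset: what is moved stays moved. The work goes in short steps, Python scripts to look and compute and a tool call to move; the robot and the scene stay as the last step left them, time stands still between calls to the robot, and variables do not carry over. Pictures are saved under pics/ and viewed, about 8 in all and at most 12, crops included, and the job is handed in when it is done.

Besides the shell and the picture viewer there is one more tool, called after "Emit:" by a JSON object that holds its "api" and its "payload", one argument or row to a line. play_rows: Moves the arm, as the interface text tells. Its arguments: {"type":"object","properties":{"rows":{"type":"array"}},"required":["rows"]}

```bash
ls; mkdir -p pics; python3 - <<'E'
from workcell import read_state, viewer, env, spotter
import cv2,numpy as np
ims=[]
for n in ["top","scene"]:
    f=viewer.grab_frame(n); print(n,f["K"],f["k1"],f["position"],f["orientation"],f.get("shot"))
    ims.append(f["img"][:,:,::-1])
    cv2.imwrite(f"pics/{n}0.png",cv2.resize(ims[-1],(800,600),interpolation=cv2.INTER_CUBIC))
    for l in ["switch_box","selector","start","plug_green","plug_red","plug_yellow","plug_blue"]:
        r=spotter.outline_of(f,l)
        if r: print(l,round(r[0]["score"],2),r[0]["bbox"],np.argwhere(r[0]["pixels"]).mean(0)[::-1].round(1))
s=read_state();print(s["t"],s["position"],s["ee_rot"],s["finger_gap"],env.grasp_offset)
E
```

```text
pics
top [[443.56444603   0.         254.08596191]
 [  0.         443.56444603 187.17135692]
 [  0.           0.           1.        ]] -0.030544745704408537 [ 0.24391681 -0.04704663  1.59501452] [[ 2.26953834e-02 -9.85836739e-01  1.66165108e-01]
 [-9.99735361e-01 -2.30044481e-02  6.46775524e-05]
 [ 3.75877509e-03 -1.66122602e-01 -9.86097943e-01]] 1
switch_box 0.77 [189.1, 122.2, 270.7, 211.8] [230.  164.8]
selector 0.55 [225.3, 142.4, 241.4, 161.7] [232.2 154.9]
plug_green 0.22 [222.2, 140.7, 240.9, 165.3] [231.9 154.8]
plug_blue 0.41 [224.4, 142.5, 243.3, 163.6] [232.  154.8]
scene [[485.16928837   0.         257.25950378]
 [  0.         485.16928837 198.33713662]
 [  0.           0.           1.        ]] 0.07129452623812671 [ 1.68037479 -0.06504982  0.99638613] [[ 0.04226041  0.60808396 -0.7927471 ]
 [ 0.99895625 -0.03948324  0.0229672 ]
 [-0.01733424 -0.79289027 -0.60911785]] 2
switch_box 0.57 [234.9, 193.5, 327.2, 268.1] [282.3 232.8]
selector 0.67 [269.3, 210.0, 291.5, 233.1] [281.1 222.9]
start 0.58 [276.7, 198.2, 285.7, 199.2] [284.7 197.3]
plug_green 0.61 [281.6, 195.3, 284.7, 198.2] [284.8 196.8]
plug_red 0.64 [235.4, 192.1, 328.3, 269.1] [282.5 232.6]
plug_yellow 0.54 [247.8, 212.1, 256.9, 221.6] [252.4 215.9]
plug_blue 0.44 [310.4, 225.5, 315.7, 233.8] [312.3 227.5]
0.8 [0.24234221 0.54889494 0.19238455] [[ 4.03904903e-01  9.14800978e-01 -7.54773050e-06]
 [ 9.14800978e-01 -4.03904903e-01  1.58933714e-05]
 [ 1.14907064e-05 -1.33240819e-05 -1.00000000e+00]] 0.08548517379909654 -0.0187
```

View pics/top0.png

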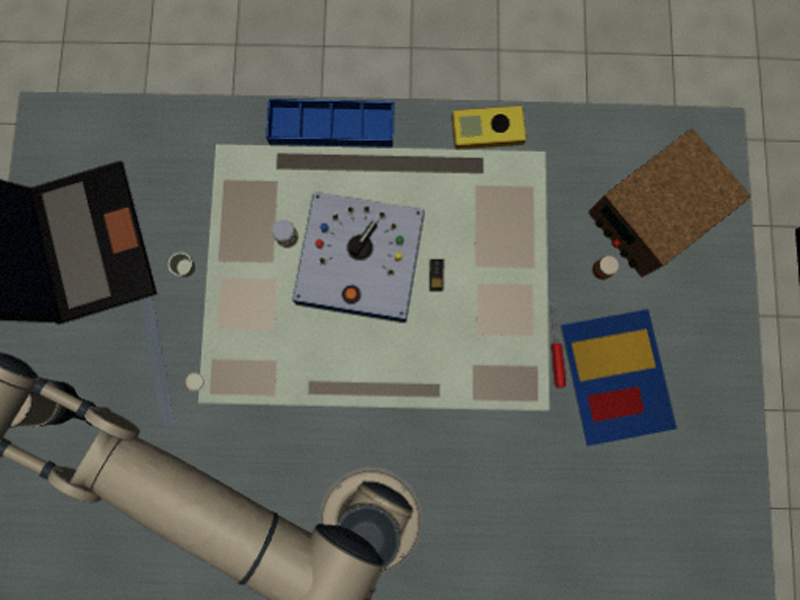

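View pics/scene0.png

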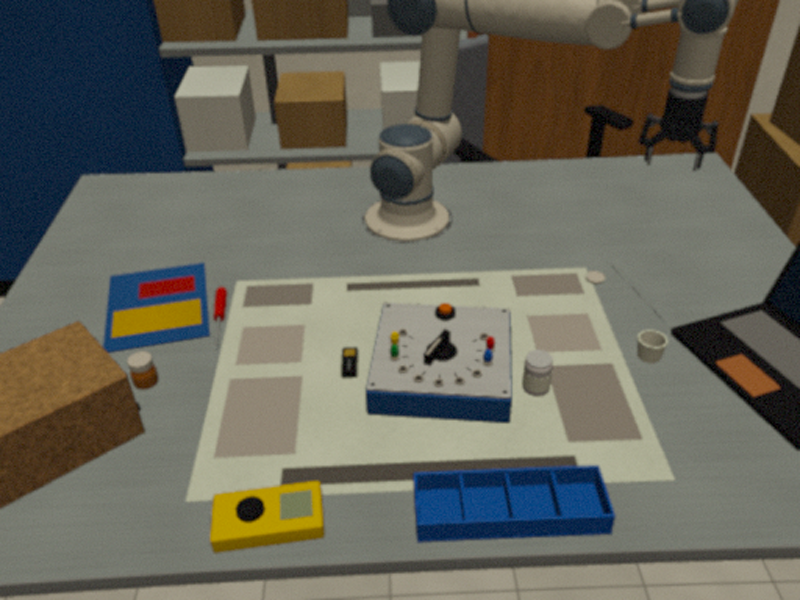

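The top view shows the box at about (360,255) in the 800x600 picture. Red and blue plugs are on the left at (319,244) and (324,228), so sockets 1 and 2. Green at (400,240) is socket 8 and yellow at (398,257) is socket 9. The handle points up and right to (376,221), so about socket 6, and start is at (351,294). I'll fit the box pose from these.

```bash
cat > h.py <<'E'
import numpy as np,cv2
from scipy.optimize import least_squares
from workcell import read_state, viewer, env, spotter
def grab(n):
    s=read_state(); f=viewer.grab_frame(n)
    if n=="wrist":
        T=np.eye(4);T[:3,:3]=s["ee_rot"];T[:3,3]=s["position"];T=T@np.array(f["mount"])
        f["position"],f["orientation"]=T[:3,3],T[:3,:3]
    return f
def proj(f,P):
    c=(np.atleast_2d(P)-f["position"])@np.array(f["orientation"])
    s=c[:,:2]/c[:,2:]; s=s*(1+f["k1"]*(s**2).sum(1,keepdims=True))
    K=np.array(f["K"]); return s*[K[0,0],K[1,1]]+K[:2,2]
def dialpt(b,r,a,z): # b = dial x,y,yaw ; a deg in box
    t=b[2]+np.radians(a); return [b[0]+r*np.cos(t),b[1]+r*np.sin(t),z]
SOCK=lambda k:120-24*k
def blobs(f,lo,hi,box): # hsv mask centroid within box (l,t,r,b)
    hsv=cv2.cvtColor(f["img"],cv2.COLOR_RGB2HSV); m=cv2.inRange(hsv,np.array(lo),np.array(hi))
    z=np.zeros_like(m);l,t,r,b=[int(v) for v in box];z[t:b,l:r]=m[t:b,l:r]
    n,_,st,c=cv2.connectedComponentsWithStats(z); 
    if n<2: return None
    i=1+np.argmax(st[1:,4]); return c[i],st[i,4]
E
python3 - <<'E'
from h import *
F={n:grab(n) for n in("top","scene")}
g={"top":dict(r=(319,244),b=(324,228),g=(400,240),y=(398,257),o=(351,294)),
 "scene":dict(r=(490,342),b=(488,356),g=(395,351),y=(395,338),o=(445,311))}
H=dict(r=[(0,120,70),(5,255,255)],b=[(100,120,40),(130,255,255)],g=[(45,80,30),(90,255,255)],y=[(22,120,80),(35,255,255)],o=[(5,120,80),(18,255,255)])
Pd=dict(r=(.09,SOCK(1),.089),b=(.09,SOCK(2),.089),g=(.09,SOCK(8),.089),y=(.09,SOCK(9),.089),o=(.11,180,.09))
obs=[]
for n in F:
  for k,(u,v) in g[n].items():
    u/=1.5625;v/=1.5625; x=blobs(F[n],*H[k],(u-6,v-6,u+7,v+7)); print(n,k,u,v,x)
    if x is not None and x[1]>3 : obs.append((n,k,x[0]))
def res(b): return np.concatenate([proj(F[n],dialpt(b,*Pd[k]))[0]-uv for n,k,uv in obs])
s=least_squares(res,[.52,-.03,-.17],loss="soft_l1"); print(s.x,np.degrees(s.x[2]),res(s.x).reshape(-1,2).round(1).tolist())
b=s.x
for k in(5,6,7): print(k,proj(F["top"],[dialpt(b,.06,SOCK(k),.106),b[:2].tolist()+[.106]])*1.5625)
st=read_state();R=st["ee_rot"]
print("start",dialpt(b,.11,180,.09))
f=F["top"];im=f["img"][:,:,::-1].copy()
c=proj(f,[b[0],b[1],.07])[0].astype(int);cr=im[c[1]-50:c[1]+50,c[0]-60:c[0]+60]
cv2.imwrite("pics/crop1.png",cv2.resize(cr,None,fx=6,fy=6,interpolation=cv2.INTER_CUBIC))
E
```

```text
top r 204.16 156.16 (array([203.88888889, 155.27777778]), np.int32(18))
top b 207.36 145.92 (array([206.9375, 145.125 ]), np.int32(16))
top g 256.0 153.6 (array([255.41176471, 153.11764706]), np.int32(17))
top y 254.72 164.48 (array([254.6, 163.6]), np.int32(15))
top o 224.64 188.16 (array([224.09090909, 187.36363636]), np.int32(44))
scene r 313.6 218.88 (array([313.33333333, 218.37037037]), np.int32(27))
scene b 312.32 227.84 (array([311.92307692, 227.07692308]), np.int32(26))
scene g 252.8 224.64 (array([252.21428571, 223.96428571]), np.int32(28))
scene y 252.8 216.32 (array([252.25  , 215.4375]), np.int32(32))
scene o 284.8 199.04 (array([284.67391304, 197.04347826]), np.int32(46))
[ 0.60323665  0.03896626 -0.14332021] -8.211643397118834 [[0.5, -0.1], [0.5, 0.0], [0.3, -0.1], [0.4, -0.1], [0.4, 0.0], [0.5, 0.3], [0.4, -0.1], [0.2, -0.2], [0.3, 0.1], [0.2, -1.1]]
5 [[363.89239202 217.13843174]
 [359.17618851 243.09592541]]
6 [[374.32547532 221.13717809]
 [359.17618851 243.09592541]]
7 [[382.1799247  228.93146963]
 [359.17618851 243.09592541]]
start [np.float64(0.4943644576126708), np.float64(0.05467756948997937), 0.09]
```

View pics/crop1.png

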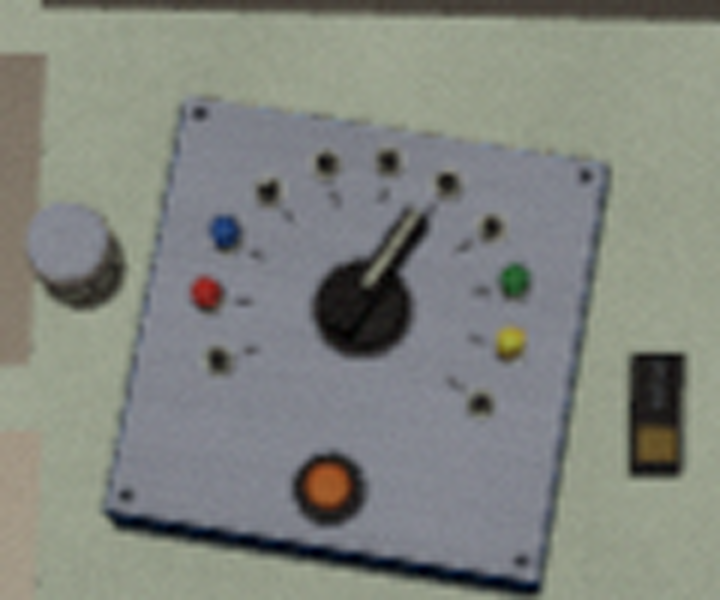

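The fit agrees to under 0.5 px for every plug in both views. Handle starts at socket 6 and green is socket 8, so it needs two clicks clockwise. Next is a helper for the shifts, then the approach.

```bash
cat >> h.py <<'E'
B=np.array([0.6032,0.0390,-0.1433])
def move_to(r,phi,d,z,b=B):
    """tool y along box angle phi (deg), TCP at dial + r*y + d*x ; prints cm / deg in present tool axes"""
    s=read_state();R=np.array(s["ee_rot"]);t=b[2]+np.radians(phi)
    y=np.array([np.cos(t),np.sin(t),0]);x=np.array([-y[1],y[0],0])
    p=np.array([b[0],b[1],0])+r*y+d*x;p[2]=z
    Rt=np.stack([x,y,[0,0,-1.]],1)
    print("shift cm",(R.T@(p-s["position"])*100).round(2),"turn",np.degrees(cv2.Rodrigues(R.T@Rt)[0].ravel()).round(1),"t",s["t"])
E
python3 -c "
from h import *
move_to(.049,-24,.035,.17)"
```

```text
shift cm [-29.32  58.96   2.24] turn [-0.  -0.   8.4] t 0.9
```

Emit:
{"api": "play_rows", "payload": {
  "rows": [
    [[0,-1.5,3,0,0,0,0],[0,-3.5,7,0,0,0,2],[0,-5.5,11,0,0,0,3],[0,-7.5,15,0,0,0,4],[0,-10,20,0,0,0,5]]
  ]
}}

```text
t: 1.4
position: [0.3817, 0.3801, 0.1925]
ee_rot: [[0.482, 0.876, 0.0], [0.876, -0.482, 0.001], [0.001, -0.0, -1.0]]
wrist_force: [0.7, 0.4, -0.1]
finger_gap: 0.0122
```

Emit:
{"api": "play_rows", "payload": {
  "rows": [
    [[0,-2,4,0,0,0,0],[0,-4,8,0,0,0,0],[0,-6,12,0,0,0,0],[0,-8,16,0,0,0,0],[0,-10,20,0,0,0,0]]
  ]
}}

```text
t: 1.9
position: [0.509, 0.1955, 0.1926]
ee_rot: [[0.482, 0.876, 0.001], [0.876, -0.482, 0.0], [0.001, 0.0, -1.0]]
wrist_force: [1.0, -0.3, 0.7]
finger_gap: 0.0005
```

```bash
python3 -c "
from h import *
move_to(.049,-24,.035,.17)"
```

```text
shift cm [-5.96 20.9   2.27] turn [ 0.  -0.   3.4] t 1.9
```

Emit:
{"api": "play_rows", "payload": {
  "rows": [
    [[0,-1,4,0,0,0,1],[0,-2.5,8.5,0,0,0,2],[0,-3.5,13,0,0,0,3],[0,-4.5,17,0,0,0,3.4],[0,-5.5,20,0,0,0,3.4]]
  ]
}}

```text
t: 2.4
position: [0.6583, 0.0504, 0.1917]
ee_rot: [[0.535, 0.845, -0.0], [0.845, -0.535, -0.0], [-0.0, -0.0, -1.0]]
wrist_force: [0.1, 0.8, -0.2]
finger_gap: 0.0002
```

Emit:
{"api": "play_rows", "payload": {
  "rows": [
    [[0,0,0,0,0,0,0]]
  ]
}}

```text
t: 2.5
position: [0.6585, 0.0488, 0.1904]
ee_rot: [[0.537, 0.844, -0.002], [0.844, -0.537, -0.001], [-0.002, -0.001, -1.0]]
wrist_force: [-0.0, -0.1, -0.6]
finger_gap: 0.0002
```

```bash
python3 - <<'E'
from h import *
move_to(.049,-24,.035,.17)
f=grab("wrist"); im=f["img"][:,:,::-1].copy()
for k in range(11):
    for q in proj(f,dialpt(B,.09,SOCK(k),.1 if k in(1,2,8,9) else .076)): cv2.circle(im,tuple(int(v) for v in q),3,(255,0,255),1)
for P in [dialpt(B,.06,-24,.106),dialpt(B,0,0,.106)]:
    cv2.circle(im,tuple(int(v) for v in proj(f,P)[0]),3,(0,255,255),1)
cv2.imwrite("pics/w1.png",cv2.resize(im,(800,600)))
E
```

```text
shift cm [-0.27  0.75  2.04] turn [-0.1  0.1 -0.3] t 2.5
```

View pics/w1.png

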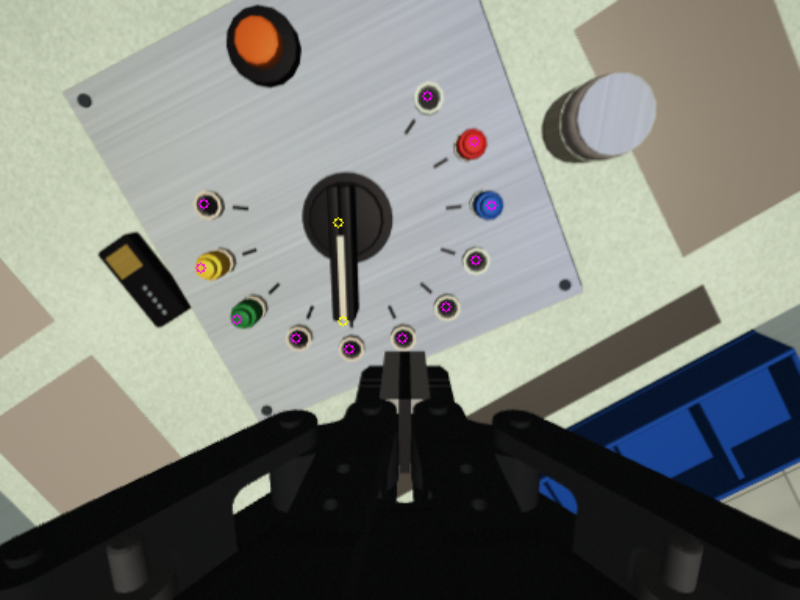

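The wrist view confirms the fit: projected sockets (magenta) and the handle line (yellow, (338,222) to (343,321)) fall on the image. Green at (245,312) is socket 8, two clicks from the handle. I'll go down beside the handle on its counterclockwise side.

Emit:
{"api": "play_rows", "payload": {
  "rows": [
    [[0,-0.3,0.7,2,0,0,0],[0,-0.3,0.7,4.5,0,0,0],[0,-0.3,0.7,7,0,0,0],[0,-0.3,0.7,9,0,0,0],[0,-0.3,0.7,10.2,0,0,0]]
  ]
}}

```text
t: 3.05
position: [0.6598, 0.0475, 0.0885]
ee_rot: [[0.532, 0.847, -0.002], [0.847, -0.532, 0.0], [-0.001, -0.002, -1.0]]
wrist_force: [-0.2, -0.1, -0.5]
finger_gap: 0.0003
```

Emit:
{"api": "play_rows", "payload": {
  "rows": [
    [[0,-0.4,0,0,0,0,0],[0,-0.8,0,0,0,0,0],[0,-1.2,0,0,0,0,0],[0,-1.2,0,0,0,0,0]]
  ]
}}

```text
t: 3.45
position: [0.6553, 0.0355, 0.0923]
ee_rot: [[0.534, 0.846, 0.003], [0.846, -0.534, -0.0], [0.001, 0.002, -1.0]]
wrist_force: [0.3, 1.1, -0.1]
finger_gap: -0.0001
```

```bash
python3 - <<'E'
from h import *
move_to(.049,-24,.017,.088); move_to(.049,-36,.017,.088)
s=read_state();print(s["position"],s["wrist_force"])
f=grab("wrist"); cv2.imwrite("pics/w2.png",cv2.resize(f["img"][:,:,::-1],(800,600)))
E
```

```text
shift cm [-0.78  0.31  0.43] turn [ 0.1 -0.1 -0. ] t 3.45
shift cm [-1.84  0.55  0.43] turn [ 0.1 -0.1 12. ] t 3.45
[0.65529551 0.03550703 0.09226087] [ 0.29444699  1.05249903 -0.06642809]
```

View pics/w2.png

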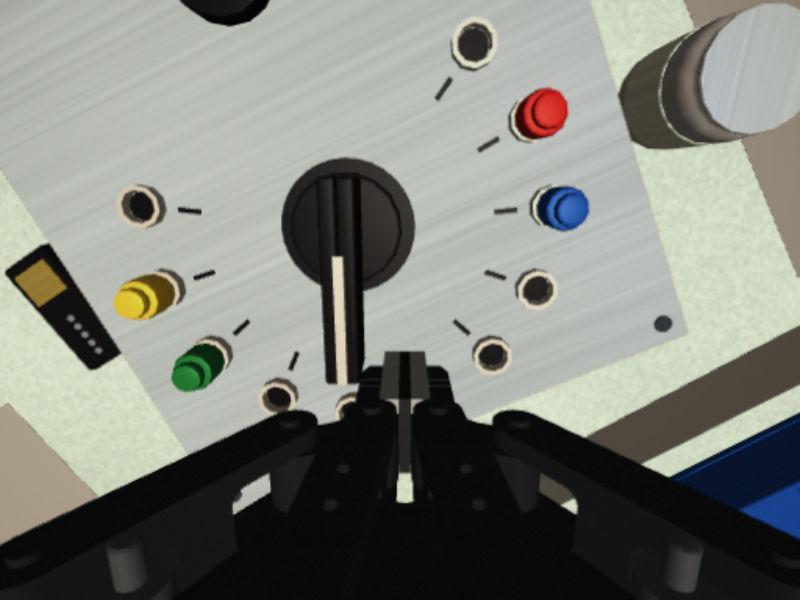

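The fingertip at (405,375) stands beside the handle with a small gap. I'll work out the arc for the first click.

```bash
python3 - <<'E'
from h import *
for p,d in((-24,.017),(-27,.016),(-30,.016),(-33,.016),(-36,.016),(-39,.016)): move_to(.049,p,d,.09)
E
```

```text
shift cm [-0.8   0.32  0.19] turn [ 0.1 -0.1 -0. ] t 3.5
shift cm [-1.16  0.4   0.19] turn [ 0.1 -0.1  3. ] t 3.5
shift cm [-1.42  0.46  0.19] turn [ 0.1 -0.1  6. ] t 3.5
shift cm [-1.69  0.51  0.19] turn [ 0.1 -0.1  9. ] t 3.5
shift cm [-1.95  0.55  0.19] turn [ 0.1 -0.1 12. ] t 3.5
shift cm [-2.22  0.57  0.19] turn [ 0.1 -0.1 15. ] t 3.5
```

Emit:
{"api": "play_rows", "payload": {
  "rows": [
    [[0,-0.4,0.1,0,0,0,0],[0,-0.8,0.1,0,0,0,0],[0,-1.0,0.2,0,0,0,1.5],[0,-1.2,0.2,0,0,0,3],[0,-1.2,0.2,0,0,0,3]]
  ]
}}

```text
t: 4.0
position: [0.65, 0.0245, 0.0903]
ee_rot: [[0.578, 0.816, -0.0], [0.816, -0.578, -0.0], [-0.0, -0.0, -1.0]]
wrist_force: [0.6, 0.0, 0.4]
finger_gap: -0.0001
```

Emit:
{"api": "play_rows", "payload": {
  "rows": [
    [[0,-0.15,0,0,0,0,1.5],[0,-0.3,0.05,0,0,0,3],[0,-0.45,0.05,0,0,0,4.5],[0,-0.6,0.1,0,0,0,6],[0,-0.6,0.1,0,0,0,6]]
  ]
}}

```text
t: 4.5
position: [0.6474, 0.0192, 0.0904]
ee_rot: [[0.66, 0.751, 0.0], [0.751, -0.66, -0.0], [-0.0, 0.0, -1.0]]
wrist_force: [-0.2, -0.3, 1.4]
finger_gap: 0.0003
```

```bash
cat >> h.py <<'E'
def handle(f):
    """box angle of the handle from the white line on its top (z=.106)"""
    best=None;g=cv2.cvtColor(f["img"],cv2.COLOR_RGB2GRAY).astype(float)
    g=cv2.GaussianBlur(g,(3,3),0);sc=[]
    A=np.arange(-130,131,0.5)
    for a in A:
        P=np.array([dialpt(B,r,a,.106) for r in np.linspace(.03,.055,15)])
        t=B[2]+np.radians(a);n=np.array([-np.sin(t),np.cos(t),0])
        v=[]
        for o in(0,-.005,.005):
            q=proj(f,P+o*n).astype(np.float32)
            v.append(cv2.remap(g.astype(np.float32),q[:,:1],q[:,1:],1).ravel())
        sc.append(np.median(np.minimum(v[0]-v[1],v[0]-v[2])))
    i=int(np.argmax(sc));return A[i],round(float(sc[i]),1)
def status():
    s=read_state();f=grab("wrist");d=np.array(s["position"])[:2]-B[:2];y=np.array(s["ee_rot"])[:2,1];x=np.array(s["ee_rot"])[:2,0]
    print("handle wrist",handle(f),"top",handle(grab("top")),"| tool r,d mm",(1e3*d@y).round(1),(1e3*d@x).round(1),"phi",np.degrees(np.arctan2(y[1],y[0])-B[2]).round(1),"z",s["position"][2].round(4),"F",np.round(s["wrist_force"],1),"t",s["t"])
    return f
E
python3 -c "
from h import *
status()"
```

```text
handle wrist (np.float64(-23.0), 185.9) top (np.float64(-22.0), 6.9) | tool r,d mm 46.3 14.3 phi -33.1 z 0.0904 F [-0.2 -0.3  1.4] t 4.5
```

```bash
python3 - <<'E'
from h import *
f=status(); cv2.imwrite("pics/w3.png",cv2.resize(f["img"][:,:,::-1],(800,600)))
E
```

```text
handle wrist (np.float64(-23.0), 186.5) top (np.float64(-22.0), 6.5) | tool r,d mm 46.2 14.4 phi -33.0 z 0.0904 F [-0.   0.1 -0.2] t 4.6
```

View pics/w3.png

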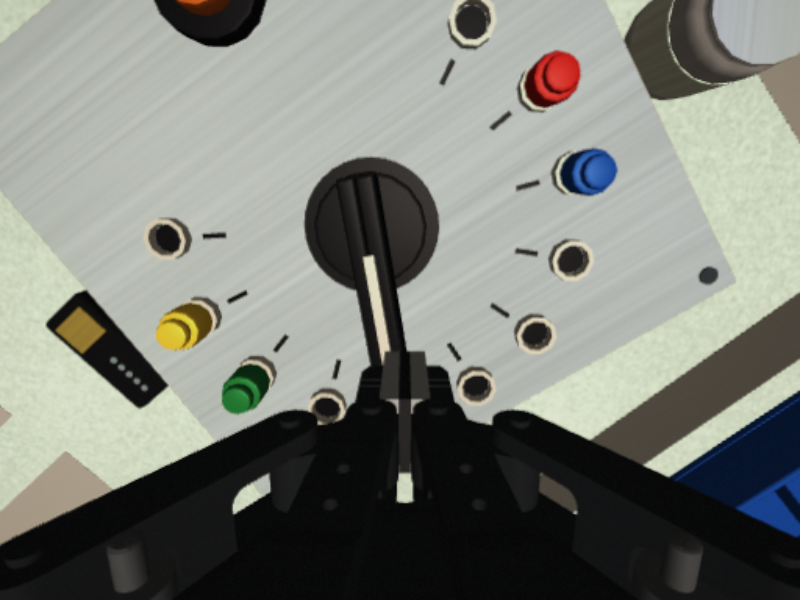

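```bash
python3 - <<'E'
from h import *
s=read_state();f=grab("wrist");R=np.array(s["ee_rot"]);p=np.array(s["position"])
print(f["K"][0],np.array(f["mount"]).round(3).tolist())
for q in [(0,0,0),(.01,0,0),(0,-.011,0),(0,.011,0),(.01,-.011,0),(.01,-.011,-.02),(0,-.011,-.02)]:
    print(q,(proj(f,p+R@np.array(q))[0]*1.5625).round(0))
for a in(-24,):
  for r in(.06,): 
    for w in (-.007,.007):
      t=B[2]+np.radians(a);n=np.array([-np.sin(t),np.cos(t),0])
      for z in(.106,.08): print(a,w,z,(proj(f,np.array(dialpt(B,r,a,z))+w*n)[0]*1.5625).round(0))
E
```

```text
[287.53038387   0.         258.6491363 ] [[1.0, -0.0, -0.0, 0.001], [0.0, 0.966, 0.259, -0.065], [-0.0, -0.259, 0.966, -0.18], [0.0, 0.0, 0.0, 1.0]]
(0, 0, 0) [403. 340.]
(0.01, 0, 0) [426. 340.]
(0, -0.011, 0) [403. 315.]
(0, 0.011, 0) [403. 364.]
(0.01, -0.011, 0) [427. 315.]
(0.01, -0.011, -0.02) [429. 330.]
(0, -0.011, -0.02) [403. 330.]
-24 -0.007 0.106 [373. 387.]
-24 -0.007 0.08 [377. 361.]
-24 0.007 0.106 [407. 382.]
-24 0.007 0.08 [407. 357.]
```

The tip shows at row 352, where the TCP calibration predicts about 315. It also passed over where the handle should be without any force, so the real fingertip may be higher than assumed. A scene view should show this from the side.

```bash
python3 - <<'E'
from h import *
s=read_state();f=grab("scene");R=np.array(s["ee_rot"]);p=np.array(s["position"])
im=f["img"][:,:,::-1];c=proj(f,p)[0].astype(int);o=c-[50,45]
cr=cv2.resize(im[o[1]:o[1]+75,o[0]:o[0]+100],None,fx=8,fy=8,interpolation=cv2.INTER_CUBIC)
for q,col in [((0,0,0),(0,0,255)),((0,0,-.02),(0,255,255)),((0,0,-.04),(0,255,0)),((0,0,-.06),(255,0,255))]:
    v=((proj(f,p+R@np.array(q))[0]-o+.5)*8).astype(int);cv2.circle(cr,tuple(v),4,col,2)
cv2.imwrite("pics/s2.png",cr)
E
```

```text
(no output)
```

View pics/s2.png

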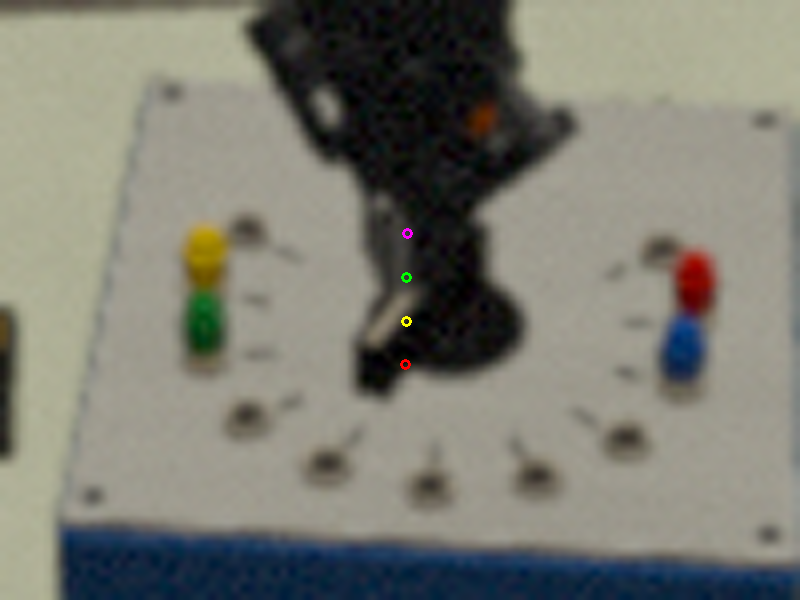

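In this view the fingertips seem to end around 35-40 mm above the reported TCP, between the green mark (407,277) and the yellow one (406,321), so they are hovering over the handle. I'll back off to a clear background and measure the tip properly.

Emit:
{"api": "play_rows", "payload": {
  "rows": [
    [[0,0,0,-3,0,0,0],[0,2,2,-6,0,0,0],[0,4,4,-6,0,0,0],[0,5,5,-6,0,0,0],[0,5,5,-6,0,0,0]]
  ]
}}

```text
t: 5.3
position: [0.719, 0.0242, 0.1492]
ee_rot: [[0.659, 0.752, -0.001], [0.752, -0.659, 0.0], [-0.001, -0.001, -1.0]]
wrist_force: [0.4, 0.8, -0.1]
finger_gap: -0.0002
```

```bash
python3 - <<'E'
from h import *
s=read_state();R=np.array(s["ee_rot"]);p=np.array(s["position"]);print(p,s["finger_gap"])
ims=[]
for n in("scene","top"):
    f=grab(n)
    im=f["img"][:,:,::-1];c=proj(f,p)[0].astype(int);o=c-[25,40]
    cr=cv2.resize(im[o[1]:o[1]+60,o[0]:o[0]+50],None,fx=8,fy=8,interpolation=cv2.INTER_CUBIC)
    for q,col in [((0,0,0),(0,0,255)),((0,0,-.02),(0,255,255)),((0,0,-.04),(0,255,0)),((0,0,-.06),(255,0,255))]:
        v=((proj(f,p+R@np.array(q))[0]-o+.5)*8).astype(int);cv2.circle(cr,tuple(v),4,col,2)
    ims.append(cr)
cv2.imwrite("pics/s3.png",np.hstack(ims))
E
```

```text
[0.71899143 0.02419668 0.14917899] -0.00020280087650830002
```

View pics/s3.png

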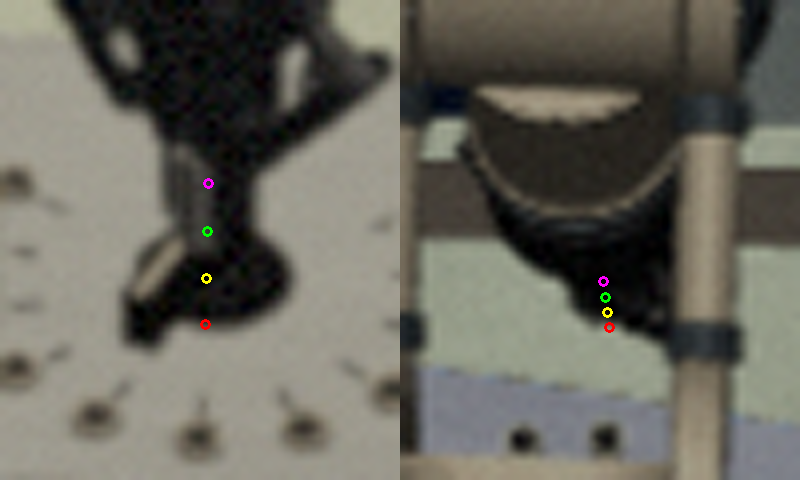

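With a cleaner outline, the grey finger ends at about (200,262), roughly 30 mm above the reported TCP. That explains the miss. I'll use a TCP height near 62 mm, going down in small steps while watching the force.

```bash
python3 - <<'E'
from h import *
move_to(.047,-24,.032,.11)
E
```

```text
shift cm [-2.52 -5.45  3.97] turn [-0.1  0.1 -9. ] t 5.4
```

Emit:
{"api": "play_rows", "payload": {
  "rows": [
    [[0,-1.2,-3,0,0,0,-4],[0,-2.5,-5.5,0,0,0,-9],[0,-2.5,-5.5,2,0,0,-9],[0,-2.5,-5.5,4,0,0,-9],[0,-2.5,-5.5,4,0,0,-9]]
  ]
}}

```text
t: 5.9
position: [0.6575, 0.0415, 0.1071]
ee_rot: [[0.533, 0.846, -0.006], [0.846, -0.533, -0.0], [-0.003, -0.005, -1.0]]
wrist_force: [-0.3, 0.1, -0.7]
finger_gap: 0.0001
```

Emit:
{"api": "play_rows", "payload": {
  "rows": [
    [[0,0,0,1,0,0,0],[0,0,0,2,0,0,0],[0,0,0,2.6,0,0,0],[0,0,0,3,0,0,0],[0,0,0,3,0,0,0]]
  ]
}}

```text
t: 6.4
position: [0.6599, 0.0415, 0.0795]
ee_rot: [[0.533, 0.846, -0.001], [0.846, -0.533, 0.0], [-0.001, -0.001, -1.0]]
wrist_force: [-0.2, -0.2, 0.5]
finger_gap: 0.0002
```

Emit:
{"api": "play_rows", "payload": {
  "rows": [
    [[0,0,0,0.3,0,0,0],[0,0,0,0.6,0,0,0],[0,0,0,0.6,0,0,0]]
  ]
}}

```text
t: 6.7
position: [0.66, 0.0415, 0.0739]
ee_rot: [[0.533, 0.846, -0.001], [0.846, -0.533, -0.0], [-0.0, -0.0, -1.0]]
wrist_force: [0.2, 0.1, -0.2]
finger_gap: 0.0
```

Emit:
{"api": "play_rows", "payload": {
  "rows": [
    [[0,0,0,0.3,0,0,0],[0,0,0,0.6,0,0,0],[0,0,0,0.6,0,0,0]]
  ]
}}

```text
t: 7.0
position: [0.6599, 0.0415, 0.0677]
ee_rot: [[0.533, 0.846, -0.001], [0.846, -0.533, -0.0], [-0.001, -0.001, -1.0]]
wrist_force: [0.1, -0.6, -0.2]
finger_gap: 0.0
```

The TCP now reads below the plate with no contact, which confirms the tip offset. I'll go 5 mm lower and start pushing.

Emit:
{"api": "play_rows", "payload": {
  "rows": [
    [[0,0,0,0.2,0,0,0],[0,0,0,0.4,0,0,0],[0,0,0,0.5,0,0,0],[0,-0.4,0,0.5,0,0,0],[0,-0.8,0,0.5,0,0,0]]
  ]
}}

```text
t: 7.5
position: [0.6557, 0.0345, 0.0634]
ee_rot: [[0.533, 0.846, -0.0], [0.846, -0.533, -0.0], [-0.0, 0.0, -1.0]]
wrist_force: [0.3, 0.8, 0.9]
finger_gap: 0.0
```

Emit:
{"api": "play_rows", "payload": {
  "rows": [
    [[0,-0.2,0,0,0,0,0],[0,-0.4,0,0,0,0,0],[0,-0.6,0,0,0,0,0],[0,-0.8,0,0,0,0,0],[0,-0.8,0,0,0,0,0]]
  ]
}}

```text
t: 8.0
position: [0.6515, 0.0277, 0.0634]
ee_rot: [[0.533, 0.846, -0.0], [0.846, -0.533, -0.0], [-0.0, 0.0, -1.0]]
wrist_force: [-0.2, 0.4, -0.6]
finger_gap: 0.0001
```

```bash
python3 -c "
from h import *
f=status();cv2.imwrite('pics/w4.png',cv2.resize(f['img'][:,:,::-1],(640,480)))"
```

```text
handle wrist (np.float64(-24.5), 191.2) top (np.float64(-50.0), 7.4) | tool r,d mm 46.9 16.3 phi -24.0 z 0.0634 F [-0.2  0.4 -0.6] t 8.0
```

View pics/w4.png

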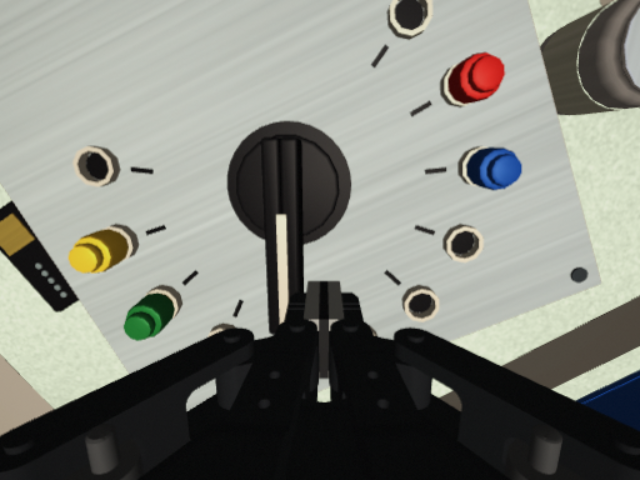

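The fingertip at (323,300) is just beside the handle, whose right edge is near column 300 and whose wrist-view angle is -24.5 degrees. Next I'll push along the arc.

Emit:
{"api": "play_rows", "payload": {
  "rows": [
    [[0,-0.15,0,0,0,0,1.5],[0,-0.3,0,0,0,0,3],[0,-0.45,0.05,0,0,0,4.5],[0,-0.6,0.1,0,0,0,6],[0,-0.6,0.1,0,0,0,6]]
  ]
}}

```text
t: 8.6
position: [0.6492, 0.0226, 0.0634]
ee_rot: [[0.62, 0.785, -0.0], [0.785, -0.62, 0.001], [0.0, -0.0, -1.0]]
wrist_force: [-0.1, 1.5, 0.4]
finger_gap: -0.0001
```

```bash
python3 -c "
from h import *
status()"
```

```text
handle wrist (np.float64(-28.5), 146.1) top (np.float64(-58.5), 12.3) | tool r,d mm 46.3 15.6 phi -30.1 z 0.0634 F [-0.1  1.5  0.4] t 8.6
```

Contact made: the handle has moved to about -28.5 degrees. I'll continue gently.

Emit:
{"api": "play_rows", "payload": {
  "rows": [
    [[0,-0.12,0,0,0,0,1.5],[0,-0.25,0,0,0,0,3],[0,-0.38,0.05,0,0,0,4.5],[0,-0.5,0.05,0,0,0,6],[0,-0.5,0.05,0,0,0,6]]
  ]
}}

```text
t: 9.2
position: [0.6465, 0.0176, 0.0634]
ee_rot: [[0.699, 0.715, -0.0], [0.715, -0.699, -0.0], [-0.0, 0.0, -1.0]]
wrist_force: [1.2, 0.3, 0.6]
finger_gap: -0.0001
```

Emit:
{"api": "play_rows", "payload": {
  "rows": [
    [[0,-0.1,0,0,0,0,1],[0,-0.15,0,0,0,0,2],[0,-0.2,0,0,0,0,3],[0,-0.2,0,0,0,0,3]]
  ]
}}

```text
t: 9.6
position: [0.645, 0.0166, 0.0633]
ee_rot: [[0.735, 0.679, -0.0], [0.679, -0.735, -0.0], [-0.0, -0.0, -1.0]]
wrist_force: [0.8, -0.2, 0.7]
finger_gap: -0.0002
```

```bash
python3 -c "
from h import *
status()"
```

```text
handle wrist (np.float64(-37.5), 94.2) top (np.float64(-73.0), 4.3) | tool r,d mm 44.8 15.5 phi -39.1 z 0.0633 F [ 0.8 -0.2  0.7] t 9.6
```

Emit:
{"api": "play_rows", "payload": {
  "rows": [
    [[0,-0.08,0.05,0,0,0,1],[0,-0.16,0.1,0,0,0,2],[0,-0.24,0.15,0,0,0,3],[0,-0.24,0.15,0,0,0,3]]
  ]
}}

```text
t: 10.1
position: [0.6443, 0.0138, 0.0633]
ee_rot: [[0.769, 0.639, -0.0], [0.639, -0.769, -0.0], [-0.0, -0.0, -1.0]]
wrist_force: [-0.6, -0.2, 0.4]
finger_gap: 0.0004
```

```bash
python3 -c "
from h import *
status()"
```

```text
handle wrist (np.float64(-46.5), 192.5) top (np.float64(75.5), 0.8) | tool r,d mm 45.7 15.5 phi -42.1 z 0.0633 F [-0.6 -0.2  0.4] t 10.1
```

First click is in: the handle reads -46.5 degrees, resting at socket 7 with no contact force. Now the second.

Emit:
{"api": "play_rows", "payload": {
  "rows": [
    [[0,-0.16,0.05,0,0,0,2],[0,-0.32,0.1,0,0,0,4],[0,-0.49,0.14,0,0,0,6],[0,-0.65,0.17,0,0,0,8],[0,-0.65,0.17,0,0,0,8]]
  ]
}}

```text
t: 10.7
position: [0.6405, 0.0084, 0.0634]
ee_rot: [[0.85, 0.526, 0.0], [0.526, -0.85, -0.0], [0.0, 0.0, -1.0]]
wrist_force: [-0.1, 0.0, -0.3]
finger_gap: -0.0002
```

Emit:
{"api": "play_rows", "payload": {
  "rows": [
    [[0,-0.16,0.05,0,0,0,2],[0,-0.32,0.1,0,0,0,4],[0,-0.49,0.14,0,0,0,6],[0,-0.65,0.17,0,0,0,8],[0,-0.65,0.17,0,0,0,8]]
  ]
}}

```text
t: 11.2
position: [0.6362, 0.0038, 0.0635]
ee_rot: [[0.915, 0.404, 0.001], [0.404, -0.915, 0.0], [0.001, 0.0, -1.0]]
wrist_force: [1.3, 1.0, -0.5]
finger_gap: -0.0002
```

```bash
python3 -c "
from h import *
status()"
```

```text
handle wrist (np.float64(-56.0), 104.4) top (np.float64(-104.0), 0.6) | tool r,d mm 45.5 16.0 phi -58.0 z 0.0635 F [ 1.3  1.  -0.5] t 11.2
```

Handle at about -56 degrees, snap expected near -61.

Emit:
{"api": "play_rows", "payload": {
  "rows": [
    [[0,-0.1,0.03,0,0,0,1],[0,-0.2,0.05,0,0,0,2],[0,-0.32,0.08,0,0,0,3.5],[0,-0.42,0.1,0,0,0,4.5],[0,-0.42,0.1,0,0,0,4.5]]
  ]
}}

```text
t: 11.8
position: [0.6321, 0.0008, 0.0633]
ee_rot: [[0.944, 0.329, -0.001], [0.329, -0.944, -0.0], [-0.001, -0.0, -1.0]]
wrist_force: [-0.2, 0.4, 1.3]
finger_gap: -0.0002
```

```bash
python3 -c "
from h import *
status()"
```

```text
handle wrist (np.float64(-62.0), 92.1) top (np.float64(-71.5), 1.6) | tool r,d mm 45.6 14.7 phi -62.6 z 0.0633 F [-0.2  0.4  1.3] t 11.8
```

Emit:
{"api": "play_rows", "payload": {
  "rows": [
    [[0,-0.08,0.03,0,0,0,1],[0,-0.16,0.05,0,0,0,2],[0,-0.16,0.05,0,0,0,2]]
  ]
}}

```text
t: 12.2
position: [0.631, -0.0, 0.0633]
ee_rot: [[0.955, 0.296, -0.0], [0.296, -0.955, -0.0], [-0.0, -0.0, -1.0]]
wrist_force: [0.7, 0.1, 0.1]
finger_gap: 0.0
```

```bash
python3 -c "
from h import *
status()"
```

```text
handle wrist (np.float64(-71.0), 187.3) top (np.float64(-74.5), 3.0) | tool r,d mm 45.5 15.0 phi -64.6 z 0.0633 F [0.7 0.1 0.1] t 12.2
```

Second click is in: the handle reads -71 degrees and the green socket is at -72. I'll back away, lift and move over the button.

Emit:
{"api": "play_rows", "payload": {
  "rows": [
    [[0,0.6,0,0,0,0,0],[0,1.2,0,-1,0,0,0],[0,1.2,0,-4,0,0,0],[0,1.2,0,-7,0,0,0],[0,1.2,0,-7,0,0,0]]
  ]
}}

```text
t: 12.8
position: [0.6452, 0.0037, 0.1395]
ee_rot: [[0.955, 0.297, 0.009], [0.297, -0.955, -0.0], [0.009, 0.003, -1.0]]
wrist_force: [0.2, -0.1, 1.6]
finger_gap: 0.0
```

```bash
cat >> h.py <<'E'
def to_world(p):
    s=read_state();print("shift cm",(np.array(s["ee_rot"]).T@(np.array(p)-s["position"])*100).round(2),s["position"].round(4),s["t"])
E
python3 -c "
from h import *
to_world(dialpt(B,.11,180,.13))"
```

```text
shift cm [-12.9   -9.36   0.81] [0.6452 0.0037 0.1395] 12.8
```

Emit:
{"api": "play_rows", "payload": {
  "rows": [
    [[0,-3.5,-2.5,0,0,0,0],[0,-7,-5,0,0,0,0],[0,-10.5,-7.5,0,0,0,0],[0,-12.9,-9.4,0,0,0,0],[0,-12.9,-9.4,0.5,0,0,0]]
  ]
}}

```text
t: 13.3
position: [0.4897, 0.0564, 0.1293]
ee_rot: [[0.954, 0.299, 0.002], [0.299, -0.954, 0.001], [0.002, -0.0, -1.0]]
wrist_force: [1.3, -0.4, 0.3]
finger_gap: 0.0002
```

Emit:
{"api": "play_rows", "payload": {
  "rows": [
    [[0,0,0,0.7,0,0,0],[0,0,0,2,0,0,0],[0,0,0,3,0,0,0],[0,0,0,3,0,0,0]]
  ]
}}

```text
t: 13.7
position: [0.4906, 0.0546, 0.0952]
ee_rot: [[0.955, 0.296, -0.005], [0.296, -0.955, -0.0], [-0.005, -0.001, -1.0]]
wrist_force: [0.5, 0.1, 0.1]
finger_gap: -0.0002
```

```bash
python3 - <<'E'
from h import *
to_world(dialpt(B,.11,180,.08))
f=status(); s=read_state();R=np.array(s["ee_rot"]);p=np.array(s["position"])
w=cv2.resize(f["img"][:,:,::-1],(512,384))
g=grab("scene");im=g["img"][:,:,::-1];c=proj(g,p)[0].astype(int);o=c-[18,40]
cr=cv2.resize(im[o[1]:o[1]+48,o[0]:o[0]+36],None,fx=8,fy=8,interpolation=cv2.INTER_CUBIC)
for h,col in [(0,(0,0,255)),(.02,(0,255,255)),(.03,(0,255,0)),(.04,(255,0,255))]:
    v=((proj(g,p-R[:,2]*h)[0]-o+.5)*8).astype(int);cv2.circle(cr,tuple(v),3,col,1)
cv2.imwrite("pics/b1.png",np.hstack([w,cr]))
E
```

```text
shift cm [0.37 0.11 1.51] [0.4906 0.0546 0.0952] 13.7
handle wrist (np.float64(1.0), 10.7) top (np.float64(-98.5), 2.6) | tool r,d mm -48.3 -102.9 phi -64.5 z 0.0952 F [0.5 0.1 0.1] t 13.7
```

View pics/b1.png

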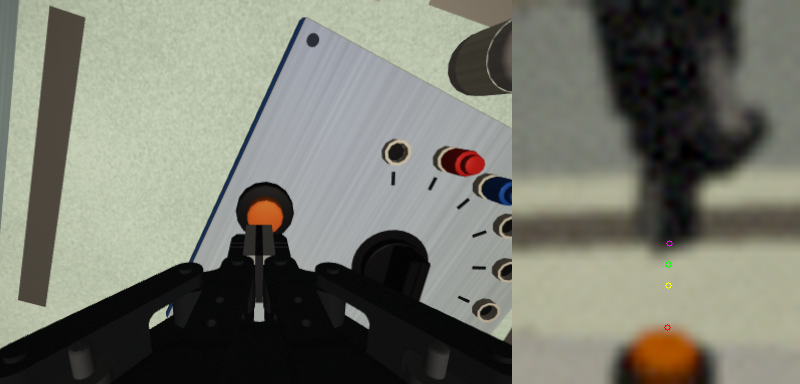

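In the scene crop at right, the tip ends at (668,245), about 39 mm above the reported TCP, and sits directly over the button at (665,345). Contact should come near TCP z of 0.05. I'll go down stepwise, watching the force.

Emit:
{"api": "play_rows", "payload": {
  "rows": [
    [[0,0.3,0.1,1,0,0,0],[0,0.35,0.1,2.5,0,0,0],[0,0.35,0.1,3.5,0,0,0],[0,0.35,0.1,4,0,0,0],[0,0.35,0.1,4,0,0,0]]
  ]
}}

```text
t: 14.35
position: [0.4942, 0.0551, 0.0568]
ee_rot: [[0.955, 0.297, -0.003], [0.297, -0.955, -0.0], [-0.002, -0.001, -1.0]]
wrist_force: [0.8, -0.3, -0.5]
finger_gap: -0.0
```

Emit:
{"api": "play_rows", "payload": {
  "rows": [
    [[0,0,0,0.1,0,0,0],[0,0,0,0.2,0,0,0],[0,0,0,0.3,0,0,0],[0,0,0,0.4,0,0,0],[0,0,0,0.4,0,0,0]]
  ]
}}

```text
t: 14.85
position: [0.4951, 0.0551, 0.0544]
ee_rot: [[0.955, 0.297, 0.0], [0.297, -0.955, -0.0], [0.0, 0.0, -1.0]]
wrist_force: [0.1, 0.4, 0.0]
finger_gap: -0.0
```

Emit:
{"api": "play_rows", "payload": {
  "rows": [
    [[0,0,0,0.1,0,0,0],[0,0,0,0.2,0,0,0],[0,0,0,0.3,0,0,0],[0,0,0,0.3,0,0,0]]
  ]
}}

```text
t: 15.25
position: [0.4952, 0.0551, 0.0515]
ee_rot: [[0.955, 0.297, 0.0], [0.297, -0.955, 0.0], [0.0, 0.0, -1.0]]
wrist_force: [0.4, 0.6, 2.2]
finger_gap: -0.0002
```

Emit:
{"api": "play_rows", "payload": {
  "rows": [
    [[0,0,0,0.1,0,0,0],[0,0,0,0.2,0,0,0],[0,0,0,0.2,0,0,0]]
  ]
}}

```text
t: 15.55
position: [0.4952, 0.0551, 0.0495]
ee_rot: [[0.955, 0.297, 0.0], [0.297, -0.955, 0.0], [0.0, 0.0, -1.0]]
wrist_force: [0.5, -0.2, 3.5]
finger_gap: -0.0003
```

Emit:
{"api": "play_rows", "payload": {
  "rows": [
    [[0,0,0,0.1,0,0,0],[0,0,0,0.2,0,0,0],[0,0,0,0.2,0,0,0]]
  ]
}}

```text
t: 15.85
position: [0.4953, 0.0551, 0.0475]
ee_rot: [[0.955, 0.297, 0.0], [0.297, -0.955, 0.0], [0.0, 0.0, -1.0]]
wrist_force: [-0.2, -0.6, 4.5]
finger_gap: 0.0
```

Emit:
{"api": "play_rows", "payload": {
  "rows": [
    [[0,0,0,0.1,0,0,0],[0,0,0,0.1,0,0,0]]
  ]
}}

```text
t: 16.05
position: [0.4953, 0.0551, 0.0471]
ee_rot: [[0.955, 0.297, 0.001], [0.297, -0.955, 0.0], [0.001, 0.0, -1.0]]
wrist_force: [-1.7, -0.3, 7.5]
finger_gap: -0.0002
```

The force has passed the 5 N spring value and the tip has stopped moving, so this looks like the end stop. One more millimetre will confirm it, then release.

Emit:
{"api": "play_rows", "payload": {
  "rows": [
    [[0,0,0,0.1,0,0,0],[0,0,0,0.1,0,0,0]]
  ]
}}

```text
t: 16.25
position: [0.4954, 0.0551, 0.047]
ee_rot: [[0.955, 0.297, 0.001], [0.297, -0.955, 0.0], [0.001, 0.0, -1.0]]
wrist_force: [-4.5, 0.1, 11.7]
finger_gap: 0.0
```

Emit:
{"api": "play_rows", "payload": {
  "rows": [
    [[0,0,0,-0.5,0,0,0],[0,0,0,-2,0,0,0],[0,0,0,-5,0,0,0],[0,0,0,-9,0,0,0],[0,0,0,-12,0,0,0]]
  ]
}}

```text
t: 16.75
position: [0.4951, 0.0551, 0.1677]
ee_rot: [[0.955, 0.297, 0.001], [0.297, -0.955, 0.0], [0.001, 0.0, -1.0]]
wrist_force: [0.2, 0.1, 0.5]
finger_gap: 0.0
```

Emit:
{"api": "play_rows", "payload": {
  "rows": [
    [[0,-4,0,0,0,0,0],[0,-8,0,0,0,0,0],[0,-10,0,0,0,0,0],[0,-10,0,0,0,0,0]]
  ]
}}

```text
t: 17.15
position: [0.3984, 0.025, 0.1663]
ee_rot: [[0.955, 0.296, 0.001], [0.296, -0.955, -0.0], [0.001, 0.001, -1.0]]
wrist_force: [-0.2, 0.9, -0.3]
finger_gap: -0.0001
```

```bash
python3 - <<'E'
from h import *
s=read_state();print(s["position"],s["wrist_force"],s["t"])
f=grab("scene");print(handle(f))
b=[]
for f,n in((f,60),(grab("top"),60)):
    c=proj(f,[B[0],B[1],.07])[0].astype(int);im=f["img"][:,:,::-1]
    b.append(cv2.resize(im[c[1]-50:c[1]+50,c[0]-50:c[0]+50],(400,400),interpolation=cv2.INTER_CUBIC))
cv2.imwrite("pics/end.png",np.hstack(b))
E
```

```text
[0.39840346 0.02495368 0.16626665] [-0.18836073  0.90316625 -0.33003528] 17.15
(np.float64(0.5), 1.9)
```

View pics/end.png

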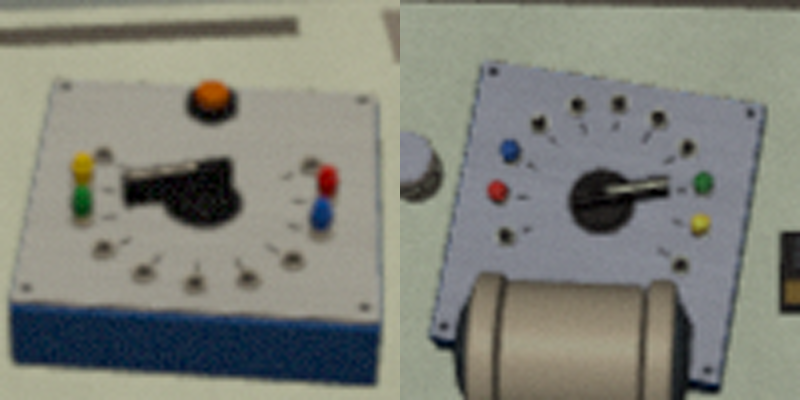

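The top crop shows the handle pointing from the dial at (603,200) to the green plug at (704,182). The button is up, all the plugs stand, and the arm is clear. Handing in.

```bash
python3 -c "
from workcell import env
print(env.sign_off())"
```

```text
the job is handed in; nothing more can be done
None
```

I turned the selector two clicks clockwise, from socket 6 through socket 7 to socket 8, which carries the green plug. I pushed the handle sideways with the shut fingertips and did not pinch it. I then pressed the orange start button to its stop and released it, and handed in at about 17 s of the 59 s allowed.

**Last checks**
- **Selector:** after the second click the wrist camera read the handle at -71 degrees, against -72 for the green socket. The final top view shows it pointing at the green plug.
- **Start button:** the force reached 11.7 N and the tip stopped moving, past the 5 N spring value for fully down. The button is visibly up again in the final scene view.
- **Surroundings:** all four plugs stand in their sockets, and the arm touches nothing. I did not look at the other bench items again, but the arm did not go near them.

**Checks that disagreed**
- **Fingertip height:** the shut fingertips end about 39 mm above the reported TCP. My first push therefore passed over the handle without touching it, and I corrected the height from the camera views.
- **Handle readings:** the automatic handle-angle readings from the top and scene cameras were unreliable (arm in the way, few pixels). I relied on the wrist camera and on looking at the pictures.

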